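# Rack the sanding bobbins in reverse order

### The arm

A 6-joint arm with a two-finger parallel gripper is mounted at the origin on the work surface. World frame = base frame: x ahead of the robot, y to its left, z up, the work surface at z = 0. Lengths are in m, angles in rad, forces in N, time in s.
With the tool pointing down it reaches from about 0.225 to 0.875 m from the base axis. Payload 3.4 kg.
Tool frame: the origin (TCP) lies at the very end of the fingers, on their centre line; the grasp point (between the pads) lies 19 mm behind it; z points along the fingers, y is the line along which they close (so a half turn about z gives the same grasp; the last joint's range is limited). The gripper opens to 85 mm and grips with 20 to 120 N. Pads are 22 mm wide; open, the fingers measure 114 mm over their backs; the gripper's body (76 mm by 85 mm) begins 54 mm behind the grasp point. The pads swing forward as they close: fully open they stand 13 mm farther back than shut.
Start: joints at [1.05, 0.276, 1.505, -0, 1.361, -0.121], TCP at [0.224, 0.53, 0.231] pointing down, gripper open.
Joint ranges: [-2.89, 2.89], [-0.75, 2.08], [0.22, 2.7], [-1.18, 4.32], [0.11, 2.71], [-2.7, 2.7]. Speed limits (rad/s): [2.57, 2.57, 3.14, 3.14, 3.14, 3.14].

### API

Orientations are given as a unit quaternion [w, x, y, z].
In Python, from rig import get_state, optics, sign_off gives the robot as it stands.
- The arm moves only by the tool send_rows, never from a script. Its argument "increments" is a list of rows, each an object with "gripper": the gripper's target within -1 to 1 (shut at 1, half-way at 0, fully open at -1); "linear": the shift along the world's x, y, z in m, a list of three; "delta_rot": the turn, a rotation vector about the world's x, y, z in rad, a list of three. In form: [{"gripper": gripper, "linear": [dx, dy, dz], "delta_rot": [rx, ry, rz]}, ...]. A call has 1 to 8 rows; each row is the pose to reach, as a shift and turn from the pose commanded when the call began; what a row does not reach only later rows make up. A row lasts 1/10 s, in which the tool goes at most 50 mm and 8.59 degrees, less where a joint would pass 70% of its speed; a pose out of reach is approached as far as the arm can. A call with a gripper value outside its range is refused whole. The fingers move at their own pace and stop on an object; "newtons" is the grip in N (left out, the last holds). Time passes only in rows, so rows that repeat a pose let the fingers close. It gives the time, the measured TCP pose, the force, the opening and the grip force at its end, in the units of the state.
- get_state(): the state, without advancing time (a new reading comes with each control period).
- optics.get_image(name): name is "scene" or "top" or "wrist"; returns a dict with "pixels" (480x640x3 uint8, blue, green, red), "K" (3x3 intrinsics, pixels), "rvec" (rotation vector, rad) and "tvec" (3), from world to camera coordinates, as OpenCV has them; the wrist camera has in their place "T_tool_cam" (4x4, takes a point from camera to tool coordinates, whose origin is the TCP and whose axes are the flange's). Camera axes: x right, y down, z forward; pixel columns grow to the right and rows downward; lengths in m; the calibration is good to about 2 mm. A picture is of the moment at which its call begins: read the wrist's pose just before it. There is no depth.
- sign_off(): hands the job in; it is judged then, once.
The state is a dict: "clock": time; "qpos": joint angles; "qd": joint speeds; "effort": joint torques, N m; "position": TCP position; "ee_rot": TCP orientation; "contact_force": force on the tool from outside, world axes, zero at the start; "moment": the same for the moment, N m; "width": finger opening in m; "gripper_force": force on a finger pad.
Only numpy, scipy, OpenCV 4.12 (cv2) and the standard library are available. Lean on these libraries where they do the work, as an engineer would, in place of code of your own. Each camera call takes 0.05 s, during which the arm holds its last target. There are 200 camera calls.

### The job

The next job uses the four sanding bobbins in the opposite order, so move them from the pale board into the round pockets of the dark storage block with the row reversed: seen from the robot, the bobbin at the left end of the board goes into the pocket at the right end of the block, the second from the left into the second from the right, and so on. Each must stand upright on the floor of its own pocket, and none may be knocked over on the way.

Things in the scene. Friction and masses are not known exactly. Their poses are not given: they have to be found in the camera images.
- bobbin_a_mid (a point): The stout, short one of four sanding bobbins: an upright round drum with a red-brown abrasive sleeve, black rubber ends and a small steel nut on top; diameter 50 mm, height 62 mm overall including the 6 mm high, 14 mm wide nut; mass about 160 g. This point is its centre, on the axis, 31.0 mm above its flat foot; z axis up along the drum.
- bobbin_b_mid (a point): The medium-stout one of four sanding bobbins: an upright round drum with a red-brown abrasive sleeve, black rubber ends and a small steel nut on top; diameter 43 mm, height 73 mm overall including the 6 mm high, 14 mm wide nut; mass about 140 g. This point is its centre, on the axis, 36.5 mm above its flat foot; z axis up along the drum.
- bobbin_c_mid (a point): The medium-slim one of four sanding bobbins: an upright round drum with a red-brown abrasive sleeve, black rubber ends and a small steel nut on top; diameter 36 mm, height 84 mm overall including the 6 mm high, 14 mm wide nut; mass about 110 g. This point is its centre, on the axis, 42.0 mm above its flat foot; z axis up along the drum.
- bobbin_d_mid (a point): The slim, tall one of four sanding bobbins: an upright round drum with a red-brown abrasive sleeve, black rubber ends and a small steel nut on top; diameter 30 mm, height 95 mm overall including the 6 mm high, 14 mm wide nut; mass about 90 g. This point is its centre, on the axis, 47.5 mm above its flat foot; z axis up along the drum.
- pad_a: The fixed flat black rubber disc (66 mm diameter, 4 mm thick) on the board, on which bobbin_a stands at the start; it stays there and so marks where in the row that bobbin began. Origin at the centre of its underside, 18 mm above the bench; its top is 22 mm above the bench.
- pad_b: The fixed flat black rubber disc (66 mm diameter, 4 mm thick) on the board, on which bobbin_b stands at the start; it stays there and so marks where in the row that bobbin began. Origin at the centre of its underside, 18 mm above the bench; its top is 22 mm above the bench.
- pad_c: The fixed flat black rubber disc (66 mm diameter, 4 mm thick) on the board, on which bobbin_c stands at the start; it stays there and so marks where in the row that bobbin began. Origin at the centre of its underside, 18 mm above the bench; its top is 22 mm above the bench.
- pad_d: The fixed flat black rubber disc (66 mm diameter, 4 mm thick) on the board, on which bobbin_d stands at the start; it stays there and so marks where in the row that bobbin began. Origin at the centre of its underside, 18 mm above the bench; its top is 22 mm above the bench.
- board: Fixed pale plywood board, 90 mm (x) by 310 mm (y) by 18 mm, lying on the bench with the row of four pads and bobbins along its y axis, at y = +114, +38, -38, -114 mm. Origin at the centre of its underside; y points to the robot's left along the row, within about 17 degrees.
- block: Fixed dark wooden storage block, 90 mm (x) by 310 mm (y) by 22 mm, with a row of four equal, empty round pockets open at the top and lined with pale cork, centres on its y axis at y = +114, +38, -38, -114 mm, 66 mm in diameter and 10 mm deep (pocket floor 12 mm above the bench, rim 22 mm above it). Origin at the centre of its underside; y points to the robot's left along the row, within about 17 degrees. Board and block lie side by side; either may be on the left.
Things that resemble listed ones, but are neither listed nor needed, are in the scene too. What is shaped like the part that bears bobbin_b_mid but blue is not meant.

How it is judged:
By the outcome, as a careful person would: the job done as asked, in the order asked, and still so for the second after the job is handed in, with the robot touching nothing.
It also fails if it takes over 112 s, if anything falls off the work surface, if the arm or the gripper's body presses on something with over 40 N, if the wrist force passes 120 N, or if a joint passes its speed limit or range.

## Working session

There is one attempt and no reset: what is moved stays moved. The work goes in short steps, Python scripts to look and compute and a tool call to move; the robot and the scene stay as the last step left them, time stands still between calls to the robot, and variables do not carry over. Pictures are saved under pics/ and viewed, at most 14 in all, crops included, and the job is handed in when it is done.

Besides the shell and the picture viewer there is one more tool, called after "Emit:" as name(argument=value, ...) on one line, values as JSON. send_rows: Moves the arm, as the interface text tells. Its arguments: {"type":"object","properties":{"increments":{"type":"array"},"newtons":{"type":"number"}},"required":["increments"]}

```bash
ls; mkdir -p pics; python3 - <<'E'
from rig import get_state, optics
import cv2
print(get_state())
for n in("top","scene"):
    d=optics.get_image(n); cv2.imwrite(f"pics/{n}1.png",d["pixels"]); print(n,d["K"],d["rvec"],d["tvec"])
E
```

```text
pics
{'clock': 0.0, 'qpos': array([ 1.05004228e+00,  2.76629924e-01,  1.50612250e+00, -1.23138855e-05,
        1.36071415e+00, -1.20967932e-01]), 'qd': array([-0.00093103, -0.00099609,  0.00039607,  0.0005384 , -0.00037001,
        0.00094639]), 'effort': array([-6.87003539e-04, -4.16774368e+01, -2.45807523e+01, -3.88284468e-05,
        1.07353643e-02, -2.78031371e-05]), 'position': array([0.22353083, 0.52920192, 0.23042404]), 'ee_rot': array([-2.89789770e-04,  1.98563167e-01,  9.80087645e-01, -8.91043110e-04]), 'contact_force': array([ 0.57402848, -0.72669655,  0.26101177]), 'moment': array([ 0.05228491,  0.00486378, -0.09699772]), 'gripper_force': 0.0, 'width': 0.08570200845698223}
top [[534.77074294   0.         324.05025903]
 [  0.         534.77074294 240.5305707 ]
 [  0.           0.           1.        ]] [ 2.19647045 -2.13738837  0.1260797 ] [-0.01900282  0.52586888  0.95635647]
scene [[437.87481855   0.         325.71883616]
 [  0.         437.87481855 245.26128334]
 [  0.           0.           1.        ]] [ 1.96469331  0.97781054 -0.53433103] [-0.29646586 -0.14238993  1.28659972]
```

View pics/top1.png

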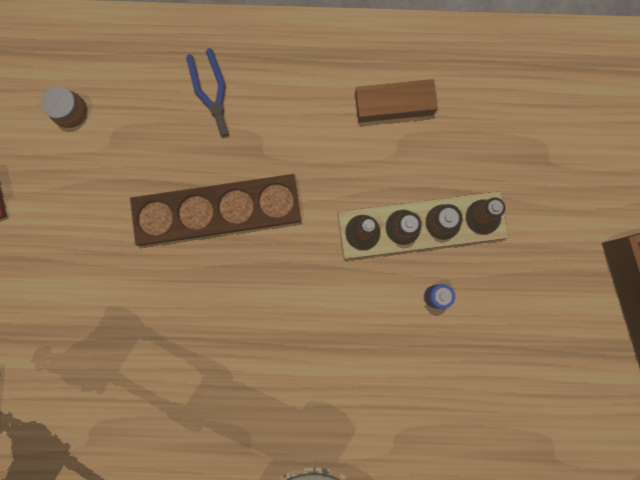

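View pics/scene1.png

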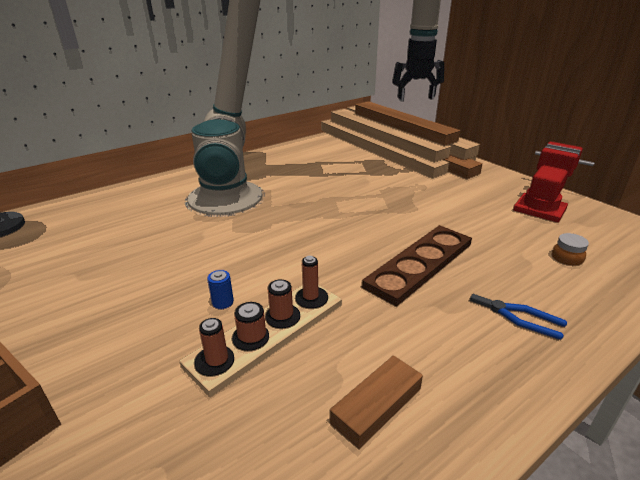

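The top view has the robot's left on the left side of the image. The block is on the left, with pockets at about (156,218), (196,212), (236,206) and (276,201). The board is on the right. From the left its bobbins are slim d (369,226), b (410,224), a (449,218) and c (495,207), and the scene view agrees. Lookalikes are the blue bobbin at (441,296) and the jar at (60,103). I'll measure next and check a close crop.

```bash
cat > h.py <<'E'
import numpy as np, cv2
def ray(d,uv,z):
    R=cv2.Rodrigues(np.float64(d["rvec"]))[0]; t=np.ravel(d["tvec"])
    p=cv2.undistortPoints(np.float64([[uv]]),np.float64(d["K"]),None)[0,0]
    c=-R.T@t; v=R.T@np.r_[p,1]; return (c+v*(z-c[2])/v[2])[:2]
E
python3 - <<'E'
from rig import optics
from h import *
d=optics.get_image("top"); im=d["pixels"]
cv2.imwrite("pics/crop1.png",cv2.resize(im[180:310,330:520],None,fx=4,fy=4,interpolation=cv2.INTER_CUBIC))
hsv=cv2.cvtColor(im,cv2.COLOR_BGR2HSV)
print("hsv",hsv[245,350],hsv[218,156],hsv[240,145],hsv[150,300],hsv[226,369],hsv[224,410])
for n,uv,z in (("d",(369,226),.116),("b",(410,224),.094),("a",(449,218),.083),("c",(495,207),.105)): print(n,ray(d,uv,z))
for uv in((156,218),(196,212),(236,206),(276,201)): print("pocket",ray(d,uv,.012))
# pocket floors by blob
dark=(hsv[...,2]<75).astype(np.uint8); dark[:, :120]=0; dark[:,310:]=0; dark[:165]=0; dark[255:]=0
c=max(cv2.findContours(dark,cv2.RETR_EXTERNAL,cv2.CHAIN_APPROX_NONE)[0],key=cv2.contourArea)
print("block rect",cv2.minAreaRect(c))
E
```

```text
hsv [ 23  81 129] [ 13 119 135] [ 14 135  83] [ 16 105 158] [ 19  18 154] [ 16  18 152]
d [ 0.54326991 -0.07937859]
b [ 0.55183804 -0.15215627]
a [ 0.56598219 -0.22229146]
c [ 0.58374885 -0.29604473]
pocket [0.56195747 0.31218715]
pocket [0.57546496 0.2377632 ]
pocket [0.58902084 0.16307257]
pocket [0.60070945 0.08804333]
block rect ((191.89596557617188, 198.42282104492188), (24.986574172973633, 47.02390670776367), 55.00798034667969)
```

View pics/crop1.png

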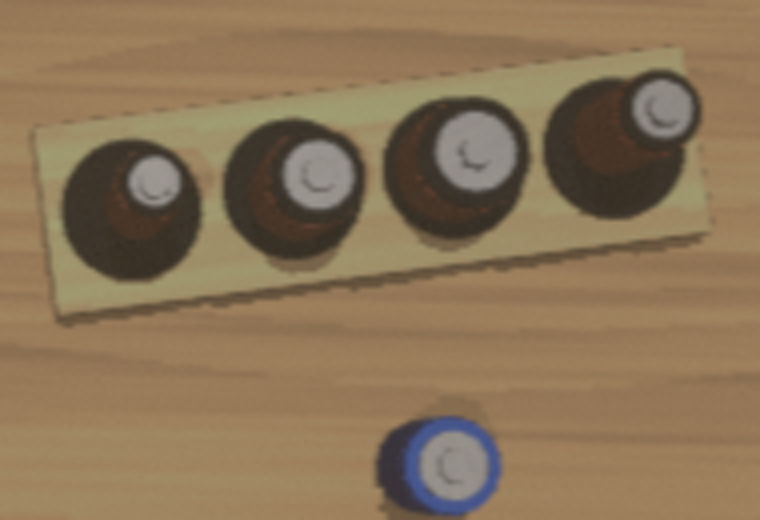

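The crop shows the four red-brown bobbins, d, b, a and c from left to right, with nuts at about (368.5,225), (410,223.5), (448.5,218) and (496,207). The blue decoy stands apart below them at (443,296). I'll fit the board and block poses from their corners.

```bash
python3 - <<'E'
from rig import optics
from h import *
d=optics.get_image("top"); im=d["pixels"]
Q=lambda px,z:np.array([ray(d,p,z) for p in px])
def fit(P,M):
    mc,pc=M.mean(0),P.mean(0); H=(M-mc).T@(P-pc); a=np.arctan2(H[0,1]-H[1,0],H[0,0]+H[1,1])
    R=np.array([[np.cos(a),-np.sin(a)],[np.sin(a),np.cos(a)]]); t=pc-R@mc
    print("yaw",np.degrees(a),"org",t,"res mm",np.round(1e3*(P-(M@R.T+t)),1).tolist()); return R,t
C=np.array([[.045,.155],[.045,-.155],[-.045,-.155],[-.045,.155]]); Y=np.array([[0,y] for y in(.114,.038,-.038,-.114)])
px=np.array([[35,128],[682,47],[708,233],[60,314]])/4+[330,180]-.4
R,t=fit(Q(px,.018),C); print("pads",Y@R.T+t)
# pad centres from crop
px=np.array([[132,210],[294,188],[455,168],[614,148]])/4+[330,180]-.4
R,t=fit(Q(px,.022),Y)
px=np.array([[156,218],[196,212],[236,206],[276,201]])
R,t=fit(Q(px,.014),Y); print("pockets",Y@R.T+t)
cv2.imwrite("pics/crop2.png",cv2.resize(im[165:255,120:310],None,fx=4,fy=4,interpolation=cv2.INTER_CUBIC))
E
```

```text
yaw 8.717159326448023 org [ 0.5625771  -0.18847674] res mm [[-0.8, -1.6], [-0.6, 0.5], [0.3, 2.8], [1.1, -1.7]]
pads [[ 0.54529962 -0.07579361]
 [ 0.55681794 -0.1509157 ]
 [ 0.56833626 -0.22603779]
 [ 0.57985458 -0.30115988]]
yaw 8.941103506840433 org [ 0.56270453 -0.18857692] res mm [[-0.2, -0.0], [0.4, -0.2], [0.1, -0.2], [-0.2, 0.5]]
yaw 9.856691481225317 org [0.58145817 0.19986345] res mm [[-0.3, -0.6], [0.2, -0.0], [0.7, 0.3], [-0.6, 0.3]]
pockets [[0.56194315 0.3121807 ]
 [0.57495317 0.23730253]
 [0.58796318 0.16242437]
 [0.6009732  0.0875462 ]]
```

View pics/crop2.png

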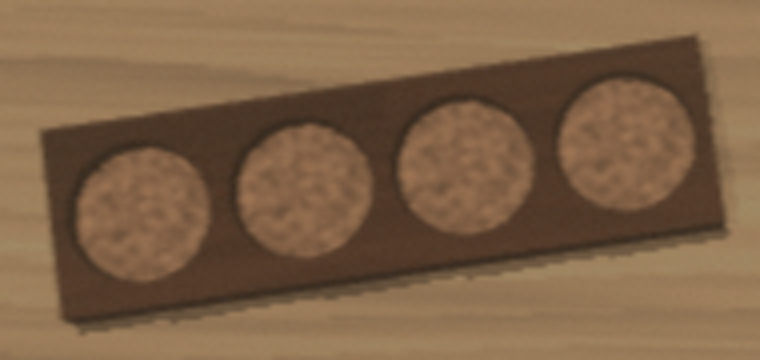

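The block shows four empty cork pockets, centred at about (155.8,218.8), (196,212.5), (236.5,206.8) and (276.5,200.8), which agrees with the fit. I'll move above the board with the closing line across the row, a turn of -1.016 rad.

Emit:
send_rows(increments=[{"gripper":-1,"linear":[0.02,-0.045,0.006],"delta_rot":[0,0,-0.14]},{"gripper":-1,"linear":[0.04,-0.09,0.012],"delta_rot":[0,0,-0.28]},{"gripper":-1,"linear":[0.06,-0.135,0.018],"delta_rot":[0,0,-0.42]},{"gripper":-1,"linear":[0.08,-0.18,0.024],"delta_rot":[0,0,-0.56]},{"gripper":-1,"linear":[0.1,-0.225,0.03],"delta_rot":[0,0,-0.7]},{"gripper":-1,"linear":[0.12,-0.27,0.036],"delta_rot":[0,0,-0.84]},{"gripper":-1,"linear":[0.14,-0.315,0.042],"delta_rot":[0,0,-0.98]},{"gripper":-1,"linear":[0.16,-0.36,0.05],"delta_rot":[0,0,-1.016]}])

```text
clock: 1.0
position: [0.3839, 0.1678, 0.2815]
ee_rot: [0.0, 0.651, 0.759, 0.0]
contact_force: [0.9, -0.0, -0.1]
width: 0.0852
gripper_force: 0.0
```

Emit:
send_rows(increments=[{"gripper":-1,"linear":[0.02,-0.045,0.003],"delta_rot":[0,0,0]},{"gripper":-1,"linear":[0.04,-0.09,0.006],"delta_rot":[0,0,0]},{"gripper":-1,"linear":[0.06,-0.135,0.009],"delta_rot":[0,0,0]},{"gripper":-1,"linear":[0.08,-0.18,0.012],"delta_rot":[0,0,0]},{"gripper":-1,"linear":[0.1,-0.225,0.015],"delta_rot":[0,0,0]},{"gripper":-1,"linear":[0.12,-0.27,0.018],"delta_rot":[0,0,0]},{"gripper":-1,"linear":[0.14,-0.315,0.02],"delta_rot":[0,0,0]},{"gripper":-1,"linear":[0.16,-0.36,0.02],"delta_rot":[0,0,0]}])

```text
clock: 1.8
position: [0.5443, -0.1924, 0.3015]
ee_rot: [0.0, 0.65, 0.76, 0.0]
contact_force: [0.4, 0.6, 0.8]
width: 0.0854
gripper_force: 0.0
```

```bash
cat >> h.py <<'E'
from scipy.spatial.transform import Rotation as Rn
def wray(s,d,uv,z):
    q=s["ee_rot"]; R=Rn.from_quat([q[1],q[2],q[3],q[0]]).as_matrix(); T=np.array(d["T_tool_cam"])
    p=cv2.undistortPoints(np.float64([[uv]]),np.float64(d["K"]),None)[0,0]
    c=R@T[:3,3]+s["position"]; v=R@T[:3,:3]@np.r_[p,1]; return (c+v*(z-c[2])/v[2])[:2]
E
python3 - <<'E'
from rig import *
from h import *
import pickle
s=get_state(); d=optics.get_image("wrist"); cv2.imwrite("pics/w1.png",d["pixels"]); pickle.dump((s,d),open("w1.pkl","wb")); print(s["position"],d["T_tool_cam"],d["K"])
E
```

```text
[ 0.54434759 -0.19238359  0.30150843] [[ 3.61862060e-04 -9.51162774e-01 -3.08689564e-01  7.91027800e-02]
 [ 9.99999619e-01  5.89227256e-04 -6.43329520e-04 -1.23386298e-03]
 [ 7.93799395e-04 -3.08689213e-01  9.51162625e-01 -1.42952013e-01]
 [ 0.00000000e+00  0.00000000e+00  0.00000000e+00  1.00000000e+00]] [[395.05542802   0.         319.99289648]
 [  0.         395.05542802 240.66464743]
 [  0.           0.           1.        ]]
```

View pics/w1.png

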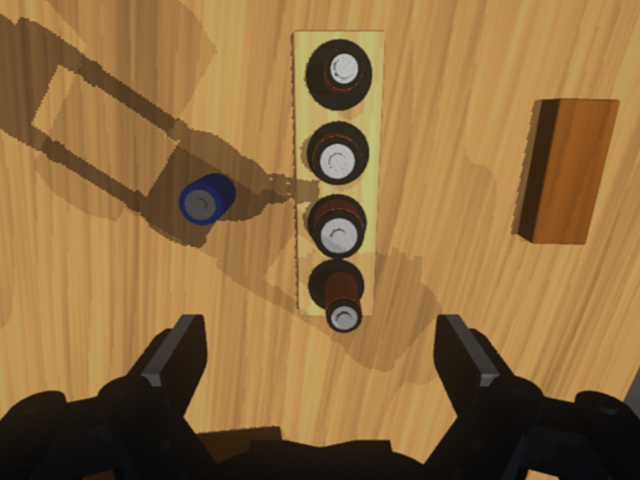

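From the top of the wrist view the bobbins are d (344,68), b (338,161), a (340,236) and c (344,318). Pad d sits at about (338,75). The blue decoy is at (201,205), clear of the row.

```bash
python3 - <<'E'
from h import *
import pickle
s,d=pickle.load(open("w1.pkl","rb"))
for n,uv,h in (("d",(344,68),.111),("b",(338,160),.089),("a",(340,236),.078),("c",(344,318),.100)): print(n,wray(s,d,uv,h+.001),"z+6mm",wray(s,d,uv,h+.007))
for n,uv in (("padd",(338,75)),("padb",(338,153)),("padc",(336,287))): print(n,wray(s,d,uv,.022))
E
```

```text
d [ 0.54414704 -0.0791959 ] z+6mm [ 0.54390729 -0.07983171]
b [ 0.55272832 -0.15150926] z+6mm [ 0.55235819 -0.15088155]
a [ 0.56752821 -0.22393821] z+6mm [ 0.56692625 -0.22214028]
c [ 0.58340109 -0.29936189] z+6mm [ 0.58248328 -0.29613118]
padd [ 0.54297864 -0.07685767]
padb [ 0.55570603 -0.1514872 ]
padc [ 0.57922025 -0.3032704 ]
```

Top and wrist estimates agree to within 1–2 mm: d (.544,-.0795), b (.552,-.152), a (.567,-.223), c (.583,-.298). Starting with d.

Emit:
send_rows(increments=[{"gripper":-1,"linear":[0,0.04,0],"delta_rot":[0,0,0]},{"gripper":-1,"linear":[0,0.08,0],"delta_rot":[0,0,0]},{"gripper":-1,"linear":[0,0.113,-0.02],"delta_rot":[0,0,0]},{"gripper":-1,"linear":[0,0.113,-0.06],"delta_rot":[0,0,0]},{"gripper":-1,"linear":[0,0.113,-0.1],"delta_rot":[0,0,0]},{"gripper":-1,"linear":[0,0.113,-0.14],"delta_rot":[0,0,0]},{"gripper":-1,"linear":[0,0.113,-0.16],"delta_rot":[0,0,0]},{"gripper":-1,"linear":[0,0.113,-0.18],"delta_rot":[0,0,0]}])

```text
clock: 2.65
position: [0.5429, -0.0768, 0.1196]
ee_rot: [-0.001, 0.65, 0.76, -0.0]
contact_force: [-0.0, 0.1, 0.6]
width: 0.0854
gripper_force: 0.0
```

Emit:
send_rows(increments=[{"gripper":-1,"linear":[0,0,-0.025],"delta_rot":[0,0,0]},{"gripper":-1,"linear":[0,0,-0.05],"delta_rot":[0,0,0]},{"gripper":-1,"linear":[0,0,-0.071],"delta_rot":[0,0,0]},{"gripper":1,"linear":[0,0,-0.071],"delta_rot":[0,0,0]},{"gripper":1,"linear":[0,0,-0.071],"delta_rot":[0,0,0]},{"gripper":1,"linear":[0,0,-0.071],"delta_rot":[0,0,0]},{"gripper":1,"linear":[0,0,-0.071],"delta_rot":[0,0,0]},{"gripper":1,"linear":[0,0,-0.071],"delta_rot":[0,0,0]}], newtons=30)

```text
clock: 3.45
position: [0.5449, -0.0776, 0.0518]
ee_rot: [0.001, 0.65, 0.76, 0.001]
contact_force: [0.8, -0.1, 4.4]
width: 0.0291
gripper_force: 29.6
```

Emit:
send_rows(increments=[{"gripper":1,"linear":[0,0,0.015],"delta_rot":[0,0,0]},{"gripper":1,"linear":[0,0,0.045],"delta_rot":[0,0,0]},{"gripper":1,"linear":[0.004,0.012,0.08],"delta_rot":[0,0,0]},{"gripper":1,"linear":[0.015,0.045,0.09],"delta_rot":[0,0,0]},{"gripper":1,"linear":[0.028,0.085,0.09],"delta_rot":[0,0,0]},{"gripper":1,"linear":[0.042,0.125,0.09],"delta_rot":[0,0,0]},{"gripper":1,"linear":[0.052,0.155,0.08],"delta_rot":[0,0,0]},{"gripper":1,"linear":[0.056,0.168,0.065],"delta_rot":[0,0,0]}])

```text
clock: 4.25
position: [0.6014, 0.0935, 0.1162]
ee_rot: [0.001, 0.649, 0.761, 0.002]
contact_force: [-0.3, -0.7, 0.4]
width: 0.0295
gripper_force: 29.8
```

Emit:
send_rows(increments=[{"gripper":1,"linear":[0,0,-0.015],"delta_rot":[0,0,0]},{"gripper":1,"linear":[0,0,-0.015],"delta_rot":[0,0,0]},{"gripper":1,"linear":[0,0,-0.015],"delta_rot":[0,0,0]}])

```text
clock: 4.55
position: [0.5992, 0.09, 0.0999]
ee_rot: [-0.0, 0.65, 0.76, -0.001]
contact_force: [0.2, 0.5, 0.5]
width: 0.0295
gripper_force: 29.8
```

```bash
python3 - <<'E'
from rig import *
from h import *
s=get_state(); print(s["position"],s["width"])
a=optics.get_image("top")["pixels"][150:300,110:400]; b=optics.get_image("scene")["pixels"][190:390,200:490]
cv2.imwrite("pics/p1.png",np.hstack([cv2.resize(a,None,fx=1.35,fy=2),cv2.resize(b,None,fx=1.35,fy=1.5)]))
E
```

```text
[0.59919701 0.08998338 0.09985142] 0.029454103666748308
```

View pics/p1.png

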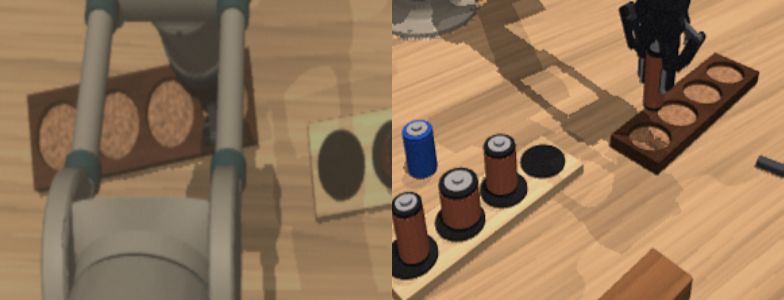

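The left panel is occluded by the arm. The right one shows d held upright above the near-end (right) pocket and pad d empty, so I'll lower and release.

Emit:
send_rows(increments=[{"gripper":1,"linear":[0,-0.002,-0.02],"delta_rot":[0,0,0]},{"gripper":1,"linear":[0,-0.002,-0.038],"delta_rot":[0,0,0]},{"gripper":1,"linear":[0,-0.002,-0.05],"delta_rot":[0,0,0]},{"gripper":1,"linear":[0,-0.002,-0.056],"delta_rot":[0,0,0]},{"gripper":1,"linear":[0,-0.002,-0.058],"delta_rot":[0,0,0]},{"gripper":1,"linear":[0,-0.002,-0.058],"delta_rot":[0,0,0]},{"gripper":1,"linear":[0,-0.002,-0.058],"delta_rot":[0,0,0]}])

```text
clock: 5.35
position: [0.6005, 0.0887, 0.0431]
ee_rot: [0.001, 0.65, 0.76, 0.001]
contact_force: [-0.1, -0.2, 0.1]
width: 0.0293
gripper_force: 29.8
```

Emit:
send_rows(increments=[{"gripper":1,"linear":[0,0,-0.001],"delta_rot":[0,0,0]},{"gripper":1,"linear":[0,0,-0.001],"delta_rot":[0,0,0]},{"gripper":0,"linear":[0,0,-0.001],"delta_rot":[0,0,0]},{"gripper":-1,"linear":[0,0,-0.001],"delta_rot":[0,0,0]},{"gripper":-1,"linear":[0,0,-0.001],"delta_rot":[0,0,0]},{"gripper":-1,"linear":[0,0,-0.001],"delta_rot":[0,0,0]},{"gripper":-1,"linear":[0,0,-0.001],"delta_rot":[0,0,0]}])

```text
clock: 6.05
position: [0.5998, 0.0887, 0.0413]
ee_rot: [0.0, 0.65, 0.76, 0.0]
contact_force: [-0.1, -0.1, -0.1]
width: 0.0854
gripper_force: 0.0
```

Emit:
send_rows(increments=[{"gripper":-1,"linear":[0,0,0.02],"delta_rot":[0,0,0]},{"gripper":-1,"linear":[0,0,0.06],"delta_rot":[0,0,0]},{"gripper":-1,"linear":[0,0,0.1],"delta_rot":[0,0,0]},{"gripper":-1,"linear":[0,0,0.14],"delta_rot":[0,0,0]},{"gripper":-1,"linear":[0,-0.02,0.16],"delta_rot":[0,0,0]},{"gripper":-1,"linear":[-0.01,-0.065,0.16],"delta_rot":[0,0,0]},{"gripper":-1,"linear":[-0.02,-0.11,0.16],"delta_rot":[0,0,0]},{"gripper":-1,"linear":[-0.03,-0.155,0.16],"delta_rot":[0,0,0]}])

```text
clock: 6.85
position: [0.5694, -0.0675, 0.2017]
ee_rot: [0.0, 0.65, 0.76, 0.0]
contact_force: [0.5, -0.4, -0.4]
width: 0.0849
gripper_force: 0.0
```

```bash
python3 - <<'E'
from rig import *
from h import *
s=get_state(); print(s["position"],s["width"])
d=optics.get_image("top"); a=d["pixels"][150:300,110:400]; b=optics.get_image("scene")["pixels"][190:390,200:490]
cv2.imwrite("pics/p2.png",np.hstack([cv2.resize(a,None,fx=1.35,fy=2),cv2.resize(b,None,fx=1.35,fy=1.5)]))
E
```

```text
[ 0.56942076 -0.06749116  0.20170354] 0.08491903102502231
```

View pics/p2.png

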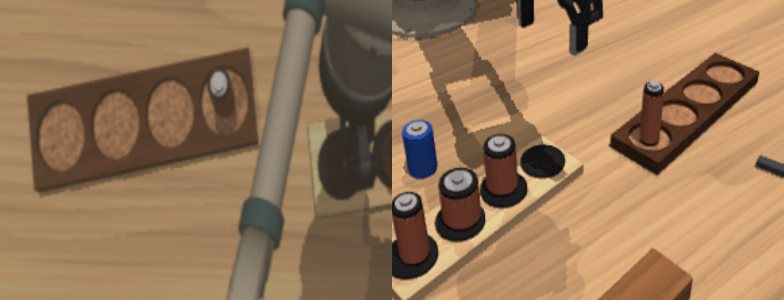

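d (left panel (220,85), right panel (653,115)) stands upright in the right-end pocket. Next is b.

Emit:
send_rows(increments=[{"gripper":-1,"linear":[-0.009,-0.042,0],"delta_rot":[0,0,0]},{"gripper":-1,"linear":[-0.0175,-0.078,0],"delta_rot":[0,0,0]},{"gripper":-1,"linear":[-0.0175,-0.0845,0],"delta_rot":[0,0,0]},{"gripper":-1,"linear":[-0.0175,-0.0845,-0.04],"delta_rot":[0,0,0]},{"gripper":-1,"linear":[-0.0175,-0.0845,-0.08],"delta_rot":[0,0,0]},{"gripper":-1,"linear":[-0.0175,-0.0845,-0.12],"delta_rot":[0,0,0]},{"gripper":-1,"linear":[-0.0175,-0.0845,-0.15],"delta_rot":[0,0,0]},{"gripper":-1,"linear":[-0.0175,-0.0845,-0.16],"delta_rot":[0,0,0]}])

```text
clock: 7.75
position: [0.5503, -0.1487, 0.0381]
ee_rot: [-0.003, 0.65, 0.76, -0.001]
contact_force: [-0.4, 0.0, -0.5]
width: 0.0854
gripper_force: 0.0
```

Emit:
send_rows(increments=[{"gripper":-1,"linear":[0,0,0],"delta_rot":[0,0,0]},{"gripper":1,"linear":[0,0,0],"delta_rot":[0,0,0]},{"gripper":1,"linear":[0,0,0],"delta_rot":[0,0,0]},{"gripper":1,"linear":[0,0,0],"delta_rot":[0,0,0]},{"gripper":1,"linear":[0,0,0],"delta_rot":[0,0,0]},{"gripper":1,"linear":[0,0,0],"delta_rot":[0,0,0]}])

```text
clock: 8.35
position: [0.5534, -0.1512, 0.0431]
ee_rot: [0.002, 0.65, 0.76, 0.001]
contact_force: [-0.8, 0.9, 5.8]
width: 0.0423
gripper_force: 30.6
```

Emit:
send_rows(increments=[{"gripper":1,"linear":[0,0,0.015],"delta_rot":[0,0,0]},{"gripper":1,"linear":[0,0,0.05],"delta_rot":[0,0,0]},{"gripper":1,"linear":[0,0,0.095],"delta_rot":[0,0,0]},{"gripper":1,"linear":[0.002,0.02,0.13],"delta_rot":[0,0,0]},{"gripper":1,"linear":[0.007,0.06,0.14],"delta_rot":[0,0,0]},{"gripper":1,"linear":[0.012,0.105,0.14],"delta_rot":[0,0,0]},{"gripper":1,"linear":[0.017,0.15,0.14],"delta_rot":[0,0,0]},{"gripper":1,"linear":[0.022,0.195,0.14],"delta_rot":[0,0,0]}])

```text
clock: 9.15
position: [0.5741, 0.0457, 0.1818]
ee_rot: [0.0, 0.651, 0.759, 0.0]
contact_force: [0.5, 0.6, -0.7]
width: 0.0426
gripper_force: 30.8
```

Emit:
send_rows(increments=[{"gripper":1,"linear":[0.005,0.045,0],"delta_rot":[0,0,0]},{"gripper":1,"linear":[0.009,0.085,0],"delta_rot":[0,0,0]},{"gripper":1,"linear":[0.012,0.11,0],"delta_rot":[0,0,0]},{"gripper":1,"linear":[0.013,0.119,0],"delta_rot":[0,0,0]},{"gripper":1,"linear":[0.013,0.119,-0.03],"delta_rot":[0,0,0]},{"gripper":1,"linear":[0.013,0.119,-0.065],"delta_rot":[0,0,0]},{"gripper":1,"linear":[0.013,0.119,-0.1],"delta_rot":[0,0,0]},{"gripper":1,"linear":[0.013,0.119,-0.12],"delta_rot":[0,0,0]}])

```text
clock: 9.95
position: [0.5853, 0.1617, 0.0586]
ee_rot: [-0.001, 0.65, 0.76, -0.002]
contact_force: [-0.1, 0.4, -1.5]
width: 0.0423
gripper_force: 30.9
```

Emit:
send_rows(increments=[{"gripper":1,"linear":[0,0,-0.01],"delta_rot":[0,0,0]},{"gripper":1,"linear":[0,0,-0.02],"delta_rot":[0,0,0]},{"gripper":1,"linear":[0,0,-0.027],"delta_rot":[0,0,0]},{"gripper":1,"linear":[0,0,-0.028],"delta_rot":[0,0,0]},{"gripper":1,"linear":[0,0,-0.028],"delta_rot":[0,0,0]},{"gripper":1,"linear":[0,0,-0.028],"delta_rot":[0,0,0]}])

```text
clock: 10.55
position: [0.588, 0.1633, 0.0342]
ee_rot: [0.001, 0.65, 0.76, 0.001]
contact_force: [0.4, 0.4, -2.0]
width: 0.0424
gripper_force: 30.9
```

Emit:
send_rows(increments=[{"gripper":1,"linear":[0,0,-0.001],"delta_rot":[0,0,0]},{"gripper":1,"linear":[0,0,-0.001],"delta_rot":[0,0,0]},{"gripper":0,"linear":[0,0,-0.001],"delta_rot":[0,0,0]},{"gripper":-1,"linear":[0,0,-0.001],"delta_rot":[0,0,0]},{"gripper":-1,"linear":[0,0,-0.001],"delta_rot":[0,0,0]},{"gripper":-1,"linear":[0,0,-0.001],"delta_rot":[0,0,0]},{"gripper":-1,"linear":[0,0,0.02],"delta_rot":[0,0,0]},{"gripper":-1,"linear":[0,0,0.06],"delta_rot":[0,0,0]}])

```text
clock: 11.35
position: [0.5846, 0.1627, 0.0907]
ee_rot: [-0.003, 0.65, 0.76, -0.003]
contact_force: [0.7, 0.6, -0.0]
width: 0.0853
gripper_force: 0.0
```

Emit:
send_rows(increments=[{"gripper":-1,"linear":[0,0,0.045],"delta_rot":[0,0,0]},{"gripper":-1,"linear":[0,0,0.085],"delta_rot":[0,0,0]},{"gripper":-1,"linear":[0,-0.025,0.11],"delta_rot":[0,0,0]},{"gripper":-1,"linear":[-0.003,-0.07,0.12],"delta_rot":[0,0,0]},{"gripper":-1,"linear":[-0.006,-0.118,0.12],"delta_rot":[0,0,0]},{"gripper":-1,"linear":[-0.009,-0.166,0.12],"delta_rot":[0,0,0]},{"gripper":-1,"linear":[-0.011,-0.214,0.12],"delta_rot":[0,0,0]},{"gripper":-1,"linear":[-0.013,-0.262,0.12],"delta_rot":[0,0,0]}])

```text
clock: 12.15
position: [0.5738, -0.1005, 0.2134]
ee_rot: [0.0, 0.65, 0.76, 0.0]
contact_force: [1.3, 0.2, 0.5]
width: 0.0855
gripper_force: 0.0
```

```bash
python3 - <<'E'
from rig import *
from h import *
s=get_state(); print(s["position"],s["width"])
d=optics.get_image("top"); a=d["pixels"][150:300,110:400]; b=optics.get_image("scene")["pixels"][190:390,200:490]
cv2.imwrite("pics/p3.png",np.hstack([cv2.resize(a,None,fx=1.35,fy=2),cv2.resize(b,None,fx=1.35,fy=1.5)]))
E
```

```text
[ 0.57380177 -0.10053722  0.21337063] 0.08550554948939809
```

View pics/p3.png

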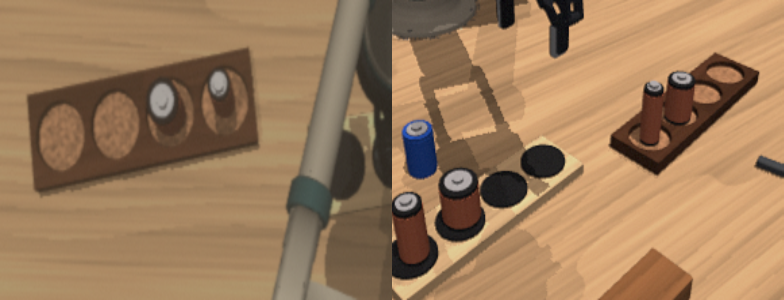

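b stands upright beside d (left panel (163,102)). Next is a.

Emit:
send_rows(increments=[{"gripper":-1,"linear":[-0.003,-0.045,0],"delta_rot":[0,0,0]},{"gripper":-1,"linear":[-0.005,-0.09,0],"delta_rot":[0,0,0]},{"gripper":-1,"linear":[-0.007,-0.118,0],"delta_rot":[0,0,0]},{"gripper":-1,"linear":[-0.007,-0.1225,-0.02],"delta_rot":[0,0,0]},{"gripper":-1,"linear":[-0.007,-0.1225,-0.06],"delta_rot":[0,0,0]},{"gripper":-1,"linear":[-0.007,-0.1225,-0.1],"delta_rot":[0,0,0]},{"gripper":-1,"linear":[-0.007,-0.1225,-0.13],"delta_rot":[0,0,0]},{"gripper":-1,"linear":[-0.007,-0.1225,-0.155],"delta_rot":[0,0,0]}])

```text
clock: 13.05
position: [0.5665, -0.2202, 0.0561]
ee_rot: [-0.001, 0.65, 0.76, -0.0]
contact_force: [-0.4, 0.1, -0.1]
width: 0.0855
gripper_force: 0.0
```

Emit:
send_rows(increments=[{"gripper":-1,"linear":[0,0,-0.015],"delta_rot":[0,0,0]},{"gripper":-1,"linear":[0,0,-0.02],"delta_rot":[0,0,0]},{"gripper":-1,"linear":[0,0,-0.02],"delta_rot":[0,0,0]},{"gripper":1,"linear":[0,0,-0.02],"delta_rot":[0,0,0]},{"gripper":1,"linear":[0,0,-0.02],"delta_rot":[0,0,0]},{"gripper":1,"linear":[0,0,-0.02],"delta_rot":[0,0,0]},{"gripper":1,"linear":[0,0,-0.02],"delta_rot":[0,0,0]},{"gripper":1,"linear":[0,0,-0.02],"delta_rot":[0,0,0]}])

```text
clock: 13.85
position: [0.5681, -0.2217, 0.0397]
ee_rot: [0.001, 0.65, 0.76, 0.0]
contact_force: [-0.2, 0.6, 5.7]
width: 0.0493
gripper_force: 31.7
```

Emit:
send_rows(increments=[{"gripper":1,"linear":[0,0,0.015],"delta_rot":[0,0,0]},{"gripper":1,"linear":[0,0,0.05],"delta_rot":[0,0,0]},{"gripper":1,"linear":[0,0,0.095],"delta_rot":[0,0,0]},{"gripper":1,"linear":[0,0.02,0.13],"delta_rot":[0,0,0]},{"gripper":1,"linear":[0.001,0.06,0.14],"delta_rot":[0,0,0]},{"gripper":1,"linear":[0.001,0.105,0.14],"delta_rot":[0,0,0]},{"gripper":1,"linear":[0.002,0.15,0.14],"delta_rot":[0,0,0]},{"gripper":1,"linear":[0.003,0.195,0.14],"delta_rot":[0,0,0]}])

```text
clock: 14.65
position: [0.5698, -0.0248, 0.1782]
ee_rot: [-0.0, 0.651, 0.759, 0.0]
contact_force: [1.1, 0.2, -1.9]
width: 0.0491
gripper_force: 31.5
```

Emit:
send_rows(increments=[{"gripper":1,"linear":[0.001,0.045,0],"delta_rot":[0,0,0]},{"gripper":1,"linear":[0.002,0.09,0],"delta_rot":[0,0,0]},{"gripper":1,"linear":[0.002,0.135,0],"delta_rot":[0,0,0]},{"gripper":1,"linear":[0.003,0.18,0],"delta_rot":[0,0,0]},{"gripper":1,"linear":[0.004,0.22,0],"delta_rot":[0,0,0]},{"gripper":1,"linear":[0.004,0.25,0],"delta_rot":[0,0,0]},{"gripper":1,"linear":[0.004,0.265,0],"delta_rot":[0,0,0]},{"gripper":1,"linear":[0.004,0.265,0],"delta_rot":[0,0,0]}])

```text
clock: 15.45
position: [0.5739, 0.2401, 0.1778]
ee_rot: [-0.0, 0.649, 0.761, -0.0]
contact_force: [0.0, -0.2, -1.8]
width: 0.0493
gripper_force: 31.5
```

Emit:
send_rows(increments=[{"gripper":1,"linear":[0,0,-0.03],"delta_rot":[0,0,0]},{"gripper":1,"linear":[0,0,-0.065],"delta_rot":[0,0,0]},{"gripper":1,"linear":[0,0,-0.1],"delta_rot":[0,0,0]},{"gripper":1,"linear":[0,0,-0.12],"delta_rot":[0,0,0]},{"gripper":1,"linear":[0,0,-0.135],"delta_rot":[0,0,0]},{"gripper":1,"linear":[0,0,-0.144],"delta_rot":[0,0,0]},{"gripper":1,"linear":[0,0,-0.147],"delta_rot":[0,0,0]},{"gripper":1,"linear":[0,0,-0.147],"delta_rot":[0,0,0]}])

```text
clock: 16.25
position: [0.5746, 0.2378, 0.0315]
ee_rot: [0.0, 0.651, 0.759, -0.0]
contact_force: [0.3, 1.1, -0.9]
width: 0.0494
gripper_force: 31.6
```

Emit:
send_rows(increments=[{"gripper":1,"linear":[0,0,-0.001],"delta_rot":[0,0,0]},{"gripper":1,"linear":[0,0,-0.0015],"delta_rot":[0,0,0]},{"gripper":0,"linear":[0,0,-0.0015],"delta_rot":[0,0,0]},{"gripper":-1,"linear":[0,0,-0.0015],"delta_rot":[0,0,0]},{"gripper":-1,"linear":[0,0,-0.001],"delta_rot":[0,0,0]},{"gripper":-1,"linear":[0,0,-0.001],"delta_rot":[0,0,0]},{"gripper":-1,"linear":[0,0,0.02],"delta_rot":[0,0,0]},{"gripper":-1,"linear":[0,0,0.06],"delta_rot":[0,0,0]}])

```text
clock: 17.05
position: [0.5718, 0.238, 0.0889]
ee_rot: [-0.002, 0.65, 0.76, -0.003]
contact_force: [0.7, 0.3, 0.2]
width: 0.0855
gripper_force: 0.0
```

Emit:
send_rows(increments=[{"gripper":-1,"linear":[0,0,0.045],"delta_rot":[0,0,0]},{"gripper":-1,"linear":[0,0,0.085],"delta_rot":[0,0,0]},{"gripper":-1,"linear":[0,-0.025,0.11],"delta_rot":[0,0,0]},{"gripper":-1,"linear":[0,-0.07,0.12],"delta_rot":[0,0,0]},{"gripper":-1,"linear":[0,-0.118,0.12],"delta_rot":[0,0,0]},{"gripper":-1,"linear":[0,-0.166,0.12],"delta_rot":[0,0,0]},{"gripper":-1,"linear":[0,-0.214,0.12],"delta_rot":[0,0,0]},{"gripper":-1,"linear":[0,-0.262,0.12],"delta_rot":[0,0,0]}])

```text
clock: 17.85
position: [0.5741, -0.025, 0.2117]
ee_rot: [0.0, 0.65, 0.76, 0.0]
contact_force: [-0.6, -0.7, 0.6]
width: 0.085
gripper_force: 0.0
```

```bash
python3 - <<'E'
from rig import *
from h import *
s=get_state(); print(s["position"],s["width"])
d=optics.get_image("top"); a=d["pixels"][150:300,110:400]; b=optics.get_image("scene")["pixels"][190:390,200:490]
cv2.imwrite("pics/p4.png",np.hstack([cv2.resize(a,None,fx=1.35,fy=2),cv2.resize(b,None,fx=1.35,fy=1.5)]))
E
```

```text
[ 0.5740571  -0.02503865  0.21170218] 0.08503699756430672
```

View pics/p4.png

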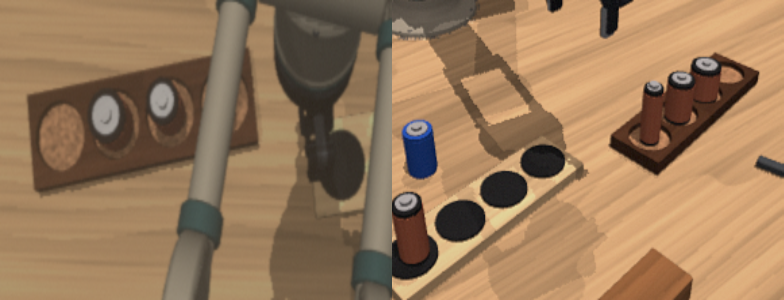

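d, b and a all stand upright in the block. Last is c.

Emit:
send_rows(increments=[{"gripper":-1,"linear":[0.001,-0.045,0],"delta_rot":[0,0,0]},{"gripper":-1,"linear":[0.003,-0.09,0],"delta_rot":[0,0,0]},{"gripper":-1,"linear":[0.005,-0.135,0],"delta_rot":[0,0,0]},{"gripper":-1,"linear":[0.006,-0.18,0],"delta_rot":[0,0,0]},{"gripper":-1,"linear":[0.007,-0.225,0],"delta_rot":[0,0,0]},{"gripper":-1,"linear":[0.009,-0.26,0],"delta_rot":[0,0,0]},{"gripper":-1,"linear":[0.009,-0.2735,0],"delta_rot":[0,0,0]},{"gripper":-1,"linear":[0.009,-0.2735,-0.02],"delta_rot":[0,0,0]}])

```text
clock: 18.75
position: [0.5852, -0.2993, 0.1936]
ee_rot: [0.003, 0.651, 0.759, 0.001]
contact_force: [-0.1, 0.4, 0.0]
width: 0.0857
gripper_force: 0.0
```

Emit:
send_rows(increments=[{"gripper":-1,"linear":[0,0,-0.04],"delta_rot":[0,0,0]},{"gripper":-1,"linear":[0,0,-0.08],"delta_rot":[0,0,0]},{"gripper":-1,"linear":[0,0,-0.115],"delta_rot":[0,0,0]},{"gripper":-1,"linear":[0,0,-0.135],"delta_rot":[0,0,0]},{"gripper":-1,"linear":[0,0,-0.1455],"delta_rot":[0,0,0]},{"gripper":-1,"linear":[0,0,-0.1455],"delta_rot":[0,0,0]},{"gripper":-1,"linear":[0,0,-0.1455],"delta_rot":[0,0,0]}])

```text
clock: 19.45
position: [0.5843, -0.2966, 0.0469]
ee_rot: [0.001, 0.65, 0.76, 0.0]
contact_force: [0.9, -0.5, 0.2]
width: 0.0855
gripper_force: 0.0
```

Emit:
send_rows(increments=[{"gripper":1,"linear":[0,0,0],"delta_rot":[0,0,0]},{"gripper":1,"linear":[0,0,0],"delta_rot":[0,0,0]},{"gripper":1,"linear":[0,0,0],"delta_rot":[0,0,0]},{"gripper":1,"linear":[0,0,0],"delta_rot":[0,0,0]},{"gripper":1,"linear":[0,0,0],"delta_rot":[0,0,0]},{"gripper":1,"linear":[0,0,0],"delta_rot":[0,0,0]}])

```text
clock: 20.05
position: [0.5837, -0.2971, 0.0467]
ee_rot: [0.001, 0.65, 0.76, 0.0]
contact_force: [-1.3, 1.0, 5.5]
width: 0.0351
gripper_force: 29.9
```

Emit:
send_rows(increments=[{"gripper":1,"linear":[0,0,0.015],"delta_rot":[0,0,0]},{"gripper":1,"linear":[0,0,0.05],"delta_rot":[0,0,0]},{"gripper":1,"linear":[0,0,0.095],"delta_rot":[0,0,0]},{"gripper":1,"linear":[-0.001,0.02,0.13],"delta_rot":[0,0,0]},{"gripper":1,"linear":[-0.002,0.06,0.14],"delta_rot":[0,0,0]},{"gripper":1,"linear":[-0.004,0.105,0.14],"delta_rot":[0,0,0]},{"gripper":1,"linear":[-0.006,0.15,0.14],"delta_rot":[0,0,0]},{"gripper":1,"linear":[-0.008,0.195,0.14],"delta_rot":[0,0,0]}])

```text
clock: 20.85
position: [0.5745, -0.1002, 0.1853]
ee_rot: [-0.0, 0.651, 0.759, -0.0]
contact_force: [0.9, 0.6, -2.5]
width: 0.0354
gripper_force: 30.4
```

Emit:
send_rows(increments=[{"gripper":1,"linear":[-0.002,0.045,0],"delta_rot":[0,0,0]},{"gripper":1,"linear":[-0.003,0.09,0],"delta_rot":[0,0,0]},{"gripper":1,"linear":[-0.005,0.135,0],"delta_rot":[0,0,0]},{"gripper":1,"linear":[-0.006,0.18,0],"delta_rot":[0,0,0]},{"gripper":1,"linear":[-0.008,0.225,0],"delta_rot":[0,0,0]},{"gripper":1,"linear":[-0.009,0.27,0],"delta_rot":[0,0,0]},{"gripper":1,"linear":[-0.011,0.315,0],"delta_rot":[0,0,0]},{"gripper":1,"linear":[-0.012,0.35,0],"delta_rot":[0,0,0]}])

```text
clock: 21.65
position: [0.5623, 0.2507, 0.185]
ee_rot: [-0.001, 0.65, 0.76, -0.0]
contact_force: [0.7, -0.4, -1.7]
width: 0.0347
gripper_force: 30.4
```

Emit:
send_rows(increments=[{"gripper":1,"linear":[-0.001,0.035,0],"delta_rot":[0,0,0]},{"gripper":1,"linear":[-0.002,0.058,0],"delta_rot":[0,0,0]},{"gripper":1,"linear":[-0.002,0.065,0],"delta_rot":[0,0,0]},{"gripper":1,"linear":[-0.002,0.065,0],"delta_rot":[0,0,0]},{"gripper":1,"linear":[-0.002,0.065,-0.03],"delta_rot":[0,0,0]},{"gripper":1,"linear":[-0.002,0.065,-0.065],"delta_rot":[0,0,0]},{"gripper":1,"linear":[-0.002,0.065,-0.1],"delta_rot":[0,0,0]},{"gripper":1,"linear":[-0.002,0.065,-0.12],"delta_rot":[0,0,0]}])

```text
clock: 22.45
position: [0.5597, 0.3103, 0.0628]
ee_rot: [-0.001, 0.651, 0.759, -0.003]
contact_force: [1.0, 0.4, -1.0]
width: 0.0356
gripper_force: 30.4
```

Emit:
send_rows(increments=[{"gripper":1,"linear":[0,0,-0.012],"delta_rot":[0,0,0]},{"gripper":1,"linear":[0,0,-0.022],"delta_rot":[0,0,0]},{"gripper":1,"linear":[0,0,-0.027],"delta_rot":[0,0,0]},{"gripper":1,"linear":[0,0,-0.027],"delta_rot":[0,0,0]},{"gripper":1,"linear":[0,0,-0.027],"delta_rot":[0,0,0]},{"gripper":1,"linear":[0,0,-0.027],"delta_rot":[0,0,0]}])

```text
clock: 23.05
position: [0.562, 0.3135, 0.0399]
ee_rot: [0.001, 0.65, 0.76, 0.001]
contact_force: [0.3, -0.1, -0.9]
width: 0.0351
gripper_force: 30.4
```

Emit:
send_rows(increments=[{"gripper":1,"linear":[0,0,-0.0015],"delta_rot":[0,0,0]},{"gripper":1,"linear":[0,0,-0.0025],"delta_rot":[0,0,0]},{"gripper":1,"linear":[0,0,-0.0025],"delta_rot":[0,0,0]},{"gripper":1,"linear":[0,0,-0.0025],"delta_rot":[0,0,0]}])

```text
clock: 23.45
position: [0.5615, 0.3134, 0.0368]
ee_rot: [0.0, 0.65, 0.76, 0.0]
contact_force: [-0.5, 0.1, 1.8]
width: 0.0353
gripper_force: 30.4
```

Emit:
send_rows(increments=[{"gripper":0,"linear":[0,0,0],"delta_rot":[0,0,0]},{"gripper":-1,"linear":[0,0,0],"delta_rot":[0,0,0]},{"gripper":-1,"linear":[0,0,0],"delta_rot":[0,0,0]},{"gripper":-1,"linear":[0,0,0],"delta_rot":[0,0,0]},{"gripper":-1,"linear":[0,0,0.02],"delta_rot":[0,0,0]},{"gripper":-1,"linear":[0,0,0.06],"delta_rot":[0,0,0]},{"gripper":-1,"linear":[0,0,0.1],"delta_rot":[0,0,0]},{"gripper":-1,"linear":[0,0,0.14],"delta_rot":[0,0,0]}])

```text
clock: 24.25
position: [0.5611, 0.313, 0.1776]
ee_rot: [-0.0, 0.65, 0.76, -0.0]
contact_force: [0.4, -0.4, -0.0]
width: 0.0856
gripper_force: 0.0
```

Emit:
send_rows(increments=[{"gripper":-1,"linear":[0,0,0.04],"delta_rot":[0,0,0]},{"gripper":-1,"linear":[-0.03,0.02,0.06],"delta_rot":[0,0,0]},{"gripper":-1,"linear":[-0.07,0.04,0.06],"delta_rot":[0,0,0]},{"gripper":-1,"linear":[-0.11,0.06,0.06],"delta_rot":[0,0,0]},{"gripper":-1,"linear":[-0.15,0.08,0.06],"delta_rot":[0,0,0]},{"gripper":-1,"linear":[-0.19,0.1,0.06],"delta_rot":[0,0,0]},{"gripper":-1,"linear":[-0.22,0.12,0.06],"delta_rot":[0,0,0]},{"gripper":-1,"linear":[-0.22,0.12,0.06],"delta_rot":[0,0,0]}])

```text
clock: 25.05
position: [0.3372, 0.4349, 0.2366]
ee_rot: [-0.001, 0.648, 0.761, -0.0]
contact_force: [0.0, -0.5, 0.6]
width: 0.0851
gripper_force: 0.0
```

```bash
python3 - <<'E'
from rig import *
from h import *
d=optics.get_image("top"); a=d["pixels"][150:300,110:320]; b=optics.get_image("scene")["pixels"][210:320,350:490]
cv2.imwrite("pics/p5.png",np.hstack([cv2.resize(a,(400,286)),cv2.resize(b,(364,286))]))
E
```

View pics/p5.png

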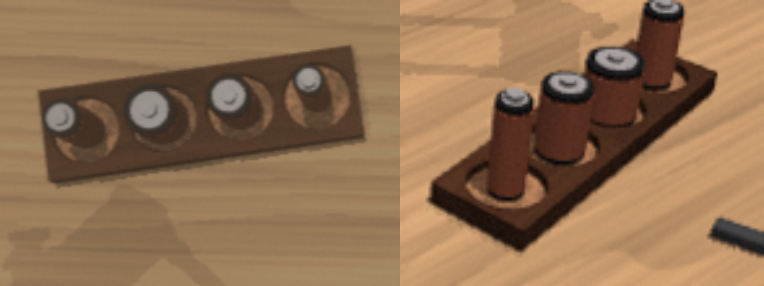

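All four stand in their pockets, left to right c (60,117), a (150,109), b (228,97) and d (309,79). Before handing in I'll check numerically that they are seated.

```bash
python3 - <<'E'
from rig import *
from h import *
d=optics.get_image("top")
for n,uv,h in(("c",(60,117),.092),("a",(150,109),.07),("b",(228,97),.081),("d",(309,79),.103)): print(n,ray(d,np.array(uv)/1.905+[110,150],h))
E
```

```text
c [0.56115083 0.31282498]
a [0.57448422 0.23720803]
b [0.58586567 0.16322923]
d [0.60040337 0.08708229]
```

The tops sit within 1–2 mm of the pocket axes at seated height.

```bash
python3 -c "
from rig import sign_off; print(sign_off())"
```

```text
the job is handed in; nothing more can be done
None
```

All four bobbins stand upright in the block pockets in reversed order (from the left: c, a, b, d), none was knocked over, and the job was handed in at about 25 s.

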